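# Unlock the market stall's takings box

### The job

Unlock the grey takings box: turn the blue dial to 3 until its catch drops, then the red dial to 5 until its catch drops, then draw the brass latch tab fully open towards the blue dial's side and let go. The lock is worn, so a catch may drop up to a third of a step before or after its mark: turn slowly, stop as soon as the tab has jumped, and never force a dial or the tab against the lock. Leave the things around the box where they are.

Things in the scene. Friction and masses are not known exactly. Their poses are not given: they have to be found in the camera images.
- cashbox: Grey steel box, 200 (x) x 280 (y) x 85 mm high, fixed on the table; origin at the centre of its underside, z up. Its carrying handle is at its front (-x); +y is the blue dial's side. The dark deck on top holds two dials and the latch tab. Round each dial, 30 to 47 mm from its axis, six marks of 1 to 6 white dots, 60 degrees apart: 1 at the front (-x), rising clockwise from above.
- blue_mount: Fixed bearing of the blue dial: origin on the dial's vertical axis, level with the box's top (85 mm above the table), 25 mm behind and 60 mm to +y of the box's centre; axes as the box's, not turning. On it sits a blue disc, 54 mm across, top 9 mm above the box's top, with a black upright grip bar across its middle, 46 mm long, 13 mm thick, its top 37 mm above the box's top.
- red_mount: Fixed bearing of the red dial, which is like the blue one but with a red disc: origin on its vertical axis, level with the box's top, 25 mm behind and 60 mm to -y of the box's centre.
- blue_dial (a joint): Angle of the blue dial, rad, growing clockwise from above: 0 when its pointer (white line on one half of the bar, white nose) is at mark 1, 1.047 more per mark; mark 3 is 2.094. Starts 0.65 to 1.15 below mark 3; friction 0.04 to 0.2 N m. The catch drops up to 0.3 either side of the mark, new each time, with about +-0.07 of room, and then holds the dial: turning on forces the lock.
- red_dial (a joint): Angle of the red dial, rad, same convention: mark 5 is 4.189. It starts 0.65 to 1.15 above mark 5. Its catch also drops up to 0.3 either side of the mark with about +-0.07 of room, then holds the dial, and is felt only after the blue one has dropped. Both dials turn from -0.3 to 6.0.
- latch (a joint): Travel of the latch, m, 0 (shut) to 0.045 (fully open, at its stop), along box +y. A spring (2 to 5 N) pushes it open against the lock: it rests at 0.001 to 0.002 while the blue dial is off its gate, jumps to 0.011 to 0.012 when the blue catch drops, past 0.014 (up to 0.03) when the red one drops too. Then it must be drawn to the stop against 1 to 4 N; it stays where it is left.
- latch_tab (a point): Centre of the top face of the brass latch tab, which moves with the latch: 12 mm thick (box x), 34 mm long (box y), its top 36 mm above the box's top, with free deck around it. It stands 72 mm in front of the box's centre, and travels along box +y.
- latch_guide: Fixed guide of the latch inside the box, origin at the height of the box's top, 72 mm in front of its centre. It carries the latch: the tab and, hidden inside, two catches that press on wheels under the dials.
- dye_bottle: Bystander: small amber bottle with a white cap, 38 mm across, 75 mm high, standing on the table beside the box; origin at the centre of its underside.
- buckle: Bystander: brass belt buckle frame, 50 x 61 x 6 mm, flat on the table on the other side; origin at the centre of its underside.
- screwdriver: Bystander: screwdriver lying on the table behind the box; origin under it.

How it is judged:
By the outcome, as a careful person would: the job done as asked, in the order asked, and still so for the second after the job is handed in, with the robot touching nothing.
It also fails if it takes over 67 s, if anything falls off the work surface, if the arm or the gripper's body presses on something with over 40 N, if the wrist force passes 120 N, or if a joint passes its speed limit or range.

### The arm

A 6-joint arm with a two-finger parallel gripper is mounted at the origin on the work surface. World frame = base frame: x ahead of the robot, y to its left, z up, the work surface at z = 0. Lengths are in m, angles in rad, forces in N, time in s.
With the tool pointing down it reaches from about 0.425 to 0.95 m from the base axis. Payload 3.5 kg.
Tool frame: the origin (TCP) lies on the centre line of the jaws, within the pads' length; the fingertips stand 11 mm ahead of it and the grasp point (between the pads) lies 8 mm behind it; y points along the fingers, x is the direction in which the jaws open and shut, and the axes are right-handed (so a half turn about y gives the same grasp; the last joint's range is limited). The gripper opens to 85 mm and grips with 20 to 120 N. Pads are 22 mm wide; open, the fingers measure 114 mm over their backs; the gripper's body (76 mm by 85 mm) begins 54 mm behind the grasp point. The pads swing forward as they close: fully open they stand 13 mm farther back than shut.
Start: joints at [0.952, 0.286, 1.577, -0, 1.279, -0.15], TCP at [0.305, 0.602, 0.242] pointing down, gripper open.
Joint ranges: [-2.77, 2.77], [-0.9, 2.22], [0.21, 2.48], [-1.53, 4.67], [0.24, 2.81], [-2.84, 2.84]. Speed limits (rad/s): [2.79, 2.79, 3.14, 3.14, 3.14, 3.14].

### API

Orientations are given as a unit quaternion [x, y, z, w].
In Python, from plant import get_state, read_camera, sign_off gives the robot as it stands.
- The arm moves only by the shell command python3 -m inch 'ROWS' [FORCE]. ROWS is JSON, a list of rows, each an object of numbers: "ax", "ay", "az": the turn, a rotation vector about the tool's x, y, z in rad; "x", "y", "z": the shift along the tool's x, y, z in mm; "hand": the closure, from -1 (fully open) to 1 (shut). In form: [{"ax": .., "ay": .., "az": .., "x": .., "y": .., "z": .., "hand": ..}, ...]. A call has 1 to 5 rows; each row shifts and turns the commanded pose from where the row before left it, along the tool's axes as they then stand; what a row does not reach is not made up. A row lasts 1/12 s, in which the tool goes at most 41.7 mm and 7.16 degrees, less where a joint would pass 70% of its speed; a pose out of reach is approached as far as the arm can. A call with a gripper value outside its range is refused whole. The fingers move at their own pace and stop on an object; FORCE is the grip in N (left out, the last holds). Time passes only in rows, so rows that do not move let the fingers close. It gives the time, the measured TCP pose, the force and the opening at its end, in the units of the state.
- get_state(): the state, without advancing time (a new reading comes with each control period).
- read_camera(name): name is "side" or "top" or "wrist"; returns a dict with "img" (384x512x3 uint8, red, green, blue), "fov_y" (degrees; the focal length in pixels is half the picture's height over the tangent of half this angle, whatever the lens; pixels are square), "cx", "cy" (the principal point, pixels), "T" (4x4, takes a point from camera to world coordinates); the wrist camera has in their place "T_tool_cam" (4x4, takes a point from camera to tool coordinates, whose origin is the TCP and whose axes are the tool frame's). Camera axes: x right, y down, z forward; pixel columns grow to the right and rows downward; lengths in m; the calibration is good to about 2 mm. A picture is of the moment at which its call begins: read the wrist's pose just before it. There is no depth.
- sign_off(): hands the job in, once; it reports no verdict.
The state is a dict: "time": time; "qpos": joint angles; "dq": joint speeds; "joint_efforts": joint torques, N m; "eef_pos": TCP position; "tcp_rot": TCP orientation; "contact_force": force on the tool from outside, world axes, zero at the start; "wrist_torque": the same for the moment, N m; "opening": opening from 0.0 (shut) to 1.0 (fully open).
Only numpy, scipy, OpenCV 4.12 (cv2) and the standard library are available. Lean on these libraries where they do the work, as an engineer would, in place of code of your own. Each camera call takes 0.05 s, during which the arm holds its last target. There are 200 camera calls.

## Working session

There is one attempt and no reset: what is moved stays moved. The work goes in short steps, Python scripts to look and compute and a shell command to move; the robot and the scene stay as the last step left them, time stands still between calls to the robot, and variables do not carry over. Pictures are saved under pics/ and viewed, about 8 in all and at most 12, crops included, and the job is handed in when it is done.

```bash
mkdir -p pics; ls; python3 - <<'E'
from plant import get_state, read_camera
import cv2,numpy as np
s=get_state(); print({k:np.round(v,3).tolist() for k,v in s.items()})
for n in ["side","top","wrist"]:
    c=read_camera(n); print(n,c["fov_y"],c["cx"],c["cy"],np.round(c.get("T",c.get("T_tool_cam")),4).tolist())
    cv2.imwrite(f"pics/{n}0.png",c["img"][:,:,::-1])
a=[cv2.imread(f"pics/{n}0.png") for n in["side","top"]]
cv2.imwrite("pics/both.png",cv2.resize(np.vstack(a),None,fx=.78,fy=.78))
cv2.imwrite("pics/topbig.png",cv2.resize(a[1],None,fx=1.5,fy=1.5,interpolation=cv2.INTER_CUBIC))
E
```

```text
pics
{'time': 0.0, 'qpos': [0.952, 0.287, 1.578, -0.0, 1.279, -0.15], 'dq': [-0.001, -0.0, -0.001, -0.001, 0.002, 0.001], 'joint_efforts': [0.001, -40.597, -29.263, -0.0, 0.006, -0.0], 'eef_pos': [0.305, 0.602, 0.241], 'tcp_rot': [0.603, 0.369, -0.371, -0.602], 'contact_force': [0.47, -0.176, -0.245], 'wrist_torque': [-0.001, -0.013, -0.017], 'opening': 1.001}
side 52.01759022626897 256.6330729852961 189.28440922077215 [[0.7224, -0.4902, 0.4877, 0.165], [-0.6915, -0.518, 0.5035, -0.4315], [0.0059, -0.701, -0.7132, 0.7798], [0.0, 0.0, 0.0, 1.0]]
top 57.327979146756476 249.94300700430023 190.42846988088834 [[0.0029, -0.9948, 0.1017, 0.5517], [-0.9999, -0.0016, 0.0126, 0.003], [-0.0123, -0.1017, -0.9947, 0.9741], [0.0, 0.0, 0.0, 1.0]]
wrist 62.00871433165199 255.11665861869074 191.09165144029754 [[1.0, 0.0003, 0.0001, 0.0003], [-0.0, -0.3242, 0.946, -0.1322], [0.0003, -0.946, -0.3242, 0.0831], [0.0, 0.0, 0.0, 1.0]]
```

View pics/topbig.png

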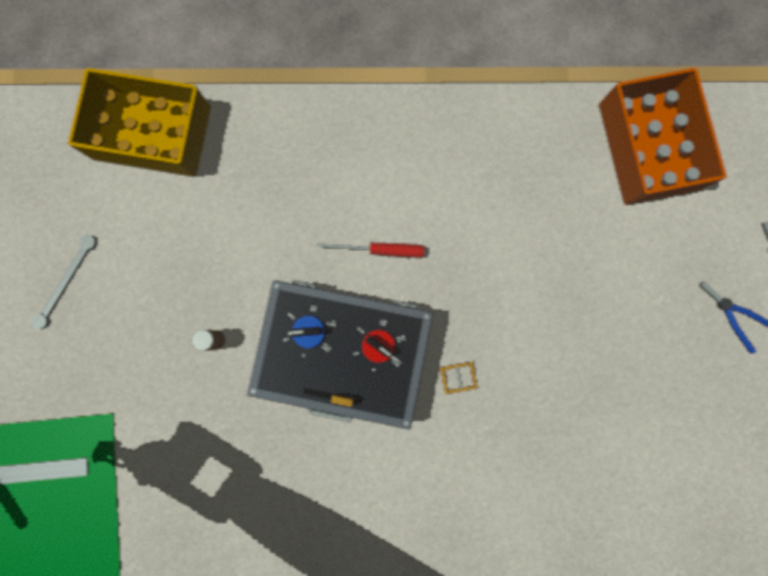

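The top view shows the box tilted slightly. In that 1.5x picture the blue dial is at (308,332), its pointer to the left. The red dial is at (380,347), its pointer to the lower right. The tab is at (342,401), the bottle at (210,340) and the buckle at (459,377).

```bash
cat > h.py <<'E'
import numpy as np,cv2
from scipy.spatial.transform import Rotation as R
from plant import get_state, read_camera
def cam(n):
    s=get_state(); c=read_camera(n)
    if n=="wrist":
        T=np.eye(4);T[:3,:3]=R.from_quat(s["tcp_rot"]).as_matrix();T[:3,3]=s["eef_pos"]; c["T"]=T@c["T_tool_cam"]
    c["f"]=192/np.tan(np.radians(c["fov_y"]/2)); c["hsv"]=cv2.cvtColor(c["img"],cv2.COLOR_RGB2HSV); return c
def ray(c,u,v,z):
    d=c["T"][:3,:3]@np.array([(u-c["cx"])/c["f"],(v-c["cy"])/c["f"],1]);o=c["T"][:3,3]
    return o+d*(z-o[2])/d[2]
def proj(c,p):
    q=np.linalg.inv(c["T"])@np.r_[p,1]; return np.array([c["cx"]+c["f"]*q[0]/q[2],c["cy"]+c["f"]*q[1]/q[2]])
def comps(m,amin=15):
    n,l,st,ce=cv2.connectedComponentsWithStats(m.astype(np.uint8)); return [(st[i,4],ce[i],l==i) for i in range(1,n) if st[i,4]>=amin]
def rng(c,lo,hi): return cv2.inRange(c["hsv"],lo,hi)>0
BR=((12,110,70),(28,255,255));BL=((105,130,60),(122,255,255))
E
python3 - <<'E'
from h import *
for n in["top","side"]:
    c=cam(n);print(n)
    red=rng(c,(0,170,60),(6,255,255))|rng(c,(174,170,60),(180,255,255))
    for nm,m,z in(("blue",rng(c,*BL),.094),("red",red,.094),("brass",rng(c,*BR),.121)):
        for a,ce,_ in comps(m): print(nm,a,ce.round(1),ray(c,*ce,z).round(4)[:2])
s=get_state();print(R.from_quat(s["tcp_rot"]).as_matrix().round(3).tolist())
im=cv2.imread("pics/side0.png");cv2.imwrite("pics/s1.png",cv2.resize(im,None,fx=1.5,fy=1.5))
im=cv2.imread("pics/top0.png")[180:295,155:330];cv2.imwrite("pics/t1.png",cv2.resize(im,None,fx=4.5,fy=4.5,interpolation=cv2.INTER_CUBIC))
E
```

```text
top
blue 180 [495.6 215.7] [ 0.5798 -0.5951]
blue 139 [205.1 214.8] [0.5802 0.1263]
blue 152 [205.7 226.5] [0.551  0.1244]
red 223 [264.9 166.2] [ 0.7035 -0.0236]
red 249 [251.4 230.4] [0.5417 0.0102]
brass 10781 [274.  74.] [ 0.9345 -0.0462]
brass 137 [305.4 251.2] [ 0.4929 -0.1194]
brass 86 [227.3 266.7] [0.4555 0.0673]
side
blue 199 [214.5 189.9] [0.558  0.1217]
red 240 [300.3 210.9] [ 0.6591 -0.0679]
red 142 [234.1 220.1] [0.5292 0.0169]
red 113 [247.5 219.3] [ 0.5527 -0.0022]
brass 41 [23.8 72.7] [0.431  0.9484]
brass 2616 [244.1  95.7] [0.8656 0.3501]
brass 45 [169.7 171.4] [0.5032 0.2243]
brass 113 [192.7 219.2] [0.451  0.0634]
brass 15 [509.1 223.7] [ 0.9415 -0.419 ]
brass 1080 [496.4 277.1] [ 0.7876 -0.4569]
brass 172 [266.2 296.7] [ 0.4356 -0.18  ]
[[0.452, -0.001, -0.892], [0.892, -0.001, 0.452], [-0.001, -1.0, 0.0]]
```

View pics/s1.png

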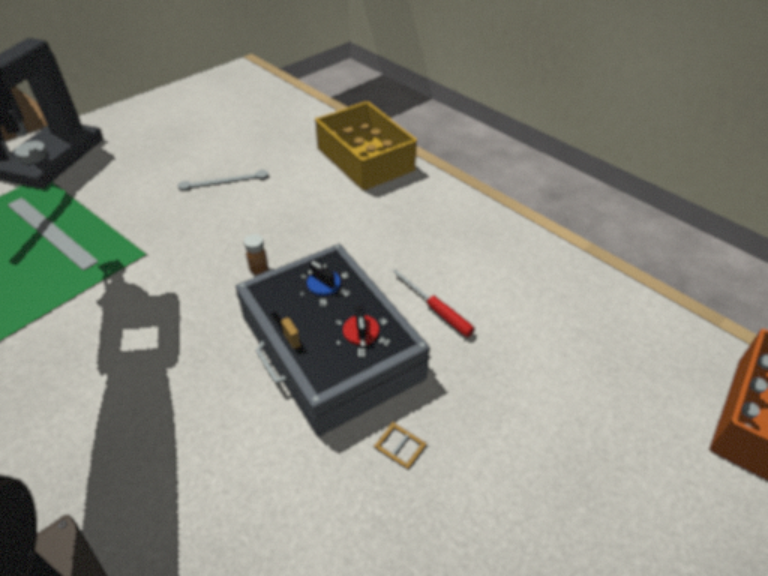

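View pics/t1.png

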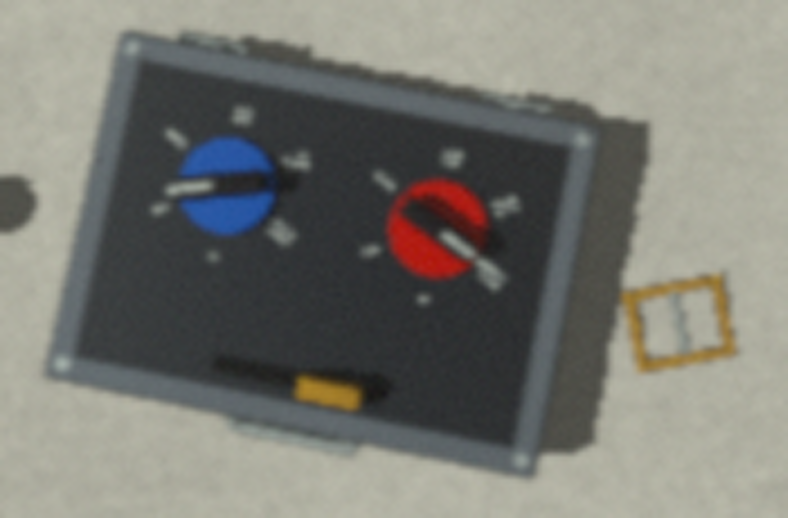

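The side view shows the tab at about (290,333) of 768x576 with nothing in front of it, so it can report the jump. In the top crop the blue disc is at (228,187) with its pointer to the left (165,190), and the red disc is at (438,229) with its pointer to the lower right.

```bash
python3 - <<'E'
from h import *
c=cam("top")
P=lambda u,v,z: ray(c,155+u/4.5,180+v/4.5,z)[:2]
b,r=P(228,187,.094),P(438,229,.094)
print("blue",b,"red",r,np.linalg.norm(b-r))
co=np.array([P(*q,.085) for q in((130,45),(587,138),(522,462),(62,365))]);ctr=co.mean(0)
ex=(co[0]+co[1]-co[2]-co[3]);yaw=np.arctan2(ex[1],ex[0]);ey=b-r;print("ctr",ctr,"yaw",np.degrees(yaw),np.degrees(np.arctan2(-ey[0],ey[1])))
Rz=np.array([[np.cos(yaw),-np.sin(yaw)],[np.sin(yaw),np.cos(yaw)]])
for q in((.025,.06),(.025,-.06),(-.072,0)): print("model",ctr+Rz@q)
for nm,p0,p1 in(("blue",(165,190),(213,185)),("red",(475,260),(440,235))):
    d=P(*p0,.122)-P(*p1,.122); w=np.arctan2(d[1],d[0]); dl=(np.pi+yaw-w)%(2*np.pi); print(nm,"world bearing",np.degrees(w),"dial",dl)
print("toolx bearing now",np.degrees(np.arctan2(.892,.452)))
E
```

```text
blue [0.56331115 0.12459179] red [0.54047939 0.00785892] 0.11894474114298312
ctr [0.52815317 0.07129526] yaw -11.24265213881705 -11.066758755540768
model [0.5643713  0.12526977]
model [0.54097555 0.00757253]
model [0.45753483 0.08533271]
blue world bearing 96.07752092194518 dial 1.2685022798693717
red world bearing -125.19511597694598 dial 5.130438338324918
toolx bearing now 63.12746100834423
```

```bash
A='x'; python3 -m inch '[{"x":-22,"z":-32,"y":3,"hand":0},{"x":-22,"z":-32,"y":3,"hand":0},{"x":-22,"z":-32,"y":3,"hand":0},{"x":-22,"z":-32,"y":3,"hand":0},{"x":-22,"z":-32,"y":3,"hand":0}]' && python3 -m inch '[{"x":-22,"z":-32,"y":3,"hand":0},{"x":-22,"z":-32,"y":3,"hand":0},{"x":-22,"z":-32,"y":3,"hand":0},{"x":-22,"z":-32,"y":3,"hand":0},{"x":-22,"z":-32,"y":3,"hand":0}]' && python3 -m inch '[{"x":-22,"z":-32,"y":3,"hand":0},{"x":-22,"z":-32,"y":3,"hand":0},{"x":-22,"z":-32,"y":3,"hand":0},{"x":-22,"z":-31,"y":0,"hand":0},{"ay":0.12,"hand":0}]' && python3 -m inch '[{"ay":0.12,"hand":0},{"ay":0.12,"hand":0},{"ay":0.12,"hand":0},{"ay":0.12,"hand":0},{"ay":0.12,"hand":0}]' && python3 -m inch '[{"ay":0.12,"hand":0},{"ay":0.12,"hand":0},{"ay":0.03,"hand":0},{"hand":0},{"hand":0}]'
cat >> h.py <<'E'
def stat():
    s=get_state();M=R.from_quat(s["tcp_rot"]).as_matrix()
    print("t",round(s["time"],2),"tcp",np.round(s["eef_pos"],4),"xbear",round(np.degrees(np.arctan2(M[1,0],M[0,0])),1),"F",np.round(s["contact_force"],1),"M",np.round(s["wrist_torque"],2),"op",round(s["opening"],3),"q6",round(s["qpos"][5],2)); return s,M
E
python3 - <<'E'
from h import *
s,M=stat();print(M.round(3).tolist())
c=cam("wrist");cv2.imwrite("pics/w1.png",c["img"][:,:,::-1])
b=[0.5643,0.1252,.094];print("pred blue disc",proj(c,b))
for a,ce,_ in comps(rng(c,*BL),60): print("blue",a,ce,ray(c,*ce,.094))
E
```

```text
t 0.3 tcp [0.3048 0.602  0.2418] xbear 63.1 F [-0.8 -0.3 -0.5] M [ 0.03  0.01 -0.01] op 1.0 q6 -0.15
[[0.452, -0.0, -0.892], [0.892, -0.001, 0.452], [-0.001, -1.0, 0.0]]
pred blue disc [ 29.53611706 491.2165244 ]validation failed for argument at $[0]...
```

View pics/w1.png

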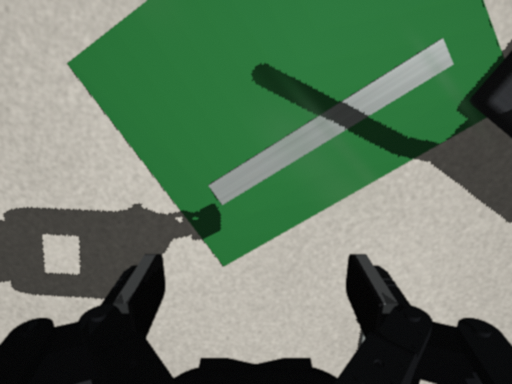

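The arm had not moved, so the picture shows only the mat and the open jaws. The row was refused, perhaps because every key is required.

```bash
python3 -m inch '[{"ax":0,"ay":0,"az":0,"x":-22,"y":3,"z":-32,"hand":0},{"ax":0,"ay":0,"az":0,"x":-22,"y":3,"z":-32,"hand":0},{"ax":0,"ay":0,"az":0,"x":-22,"y":3,"z":-32,"hand":0},{"ax":0,"ay":0,"az":0,"x":-22,"y":3,"z":-32,"hand":0},{"ax":0,"ay":0,"az":0,"x":-22,"y":3,"z":-32,"hand":0}]'
```

```text
time: 0.77
eef_pos: [0.3984, 0.4302, 0.2273]
tcp_rot: [0.602, 0.37, -0.37, -0.602]
contact_force: [0.8, 0.7, 0.2]
opening: 0.501
```

```bash
python3 -m inch '[{"ax":0,"ay":0,"az":0,"x":-22,"y":3,"z":-32,"hand":0},{"ax":0,"ay":0,"az":0,"x":-22,"y":3,"z":-32,"hand":0},{"ax":0,"ay":0,"az":0,"x":-22,"y":3,"z":-32,"hand":0},{"ax":0,"ay":0,"az":0,"x":-22,"y":3,"z":-32,"hand":0},{"ax":0,"ay":0,"az":0,"x":-22,"y":3,"z":-32,"hand":0}]' && python3 -m inch '[{"ax":0,"ay":0,"az":0,"x":-22,"y":3,"z":-32,"hand":0},{"ax":0,"ay":0,"az":0,"x":-22,"y":3,"z":-32,"hand":0},{"ax":0,"ay":0,"az":0,"x":-22,"y":3,"z":-32,"hand":0},{"ax":0,"ay":0,"az":0,"x":-22,"y":0,"z":-31,"hand":0},{"ax":0,"ay":0.12,"az":0,"x":0,"y":0,"z":0,"hand":0}]' && python3 -m inch '[{"ax":0,"ay":0.12,"az":0,"x":0,"y":0,"z":0,"hand":0},{"ax":0,"ay":0.12,"az":0,"x":0,"y":0,"z":0,"hand":0},{"ax":0,"ay":0.12,"az":0,"x":0,"y":0,"z":0,"hand":0},{"ax":0,"ay":0.12,"az":0,"x":0,"y":0,"z":0,"hand":0},{"ax":0,"ay":0.12,"az":0,"x":0,"y":0,"z":0,"hand":0}]' && python3 -m inch '[{"ax":0,"ay":0.12,"az":0,"x":0,"y":0,"z":0,"hand":0},{"ax":0,"ay":0.12,"az":0,"x":0,"y":0,"z":0,"hand":0},{"ax":0,"ay":0.03,"az":0,"x":0,"y":0,"z":0,"hand":0},{"ax":0,"ay":0,"az":0,"x":0,"y":0,"z":0,"hand":0},{"ax":0,"ay":0,"az":0,"x":0,"y":0,"z":0,"hand":0}]'
python3 - <<'E'
from h import *
s,M=stat();print(M.round(3).tolist())
c=cam("wrist");cv2.imwrite("pics/w2.png",c["img"][:,:,::-1])
b=[0.5643,0.1252,.094];print("pred blue disc",proj(c,b))
for a,ce,_ in comps(rng(c,*BL),60): print("blue",a,ce,ray(c,*ce,.094))
E
```

```text
time: 1.18
eef_pos: [0.4916, 0.2596, 0.2125]
tcp_rot: [0.602, 0.37, -0.37, -0.602]
contact_force: [0.4, 0.4, -0.1]
opening: 0.501
time: 1.6
eef_pos: [0.5673, 0.1198, 0.2035]
tcp_rot: [0.626, 0.332, -0.331, -0.624]
contact_force: [-0.9, -0.4, 0.1]
opening: 0.498
time: 2.02
eef_pos: [0.5646, 0.1253, 0.2034]
tcp_rot: [-0.695, -0.132, 0.132, 0.695]
contact_force: [0.5, 0.5, -0.3]
opening: 0.5
time: 2.43
eef_pos: [0.5646, 0.1254, 0.2034]
tcp_rot: [0.706, 0.04, -0.04, -0.706]
contact_force: [0.3, -0.4, 0.7]
opening: 0.498
t 2.43 tcp [0.5646 0.1254 0.2034] xbear 6.5 F [ 0.3 -0.4  0.7] M [0.01 0.02 0.02] op 0.498 q6 -0.07
[[0.994, 0.0, -0.113], [0.113, -0.0, 0.994], [0.0, -1.0, -0.0]]
pred blue disc [254.01166669 192.20663296]
blue 1353 [239.51293422 185.24538064] [0.55220071 0.12971433 0.094     ]
blue 1262 [276.88114105 185.86846276] [0.58176654 0.13255208 0.094     ]
```

View pics/w2.png

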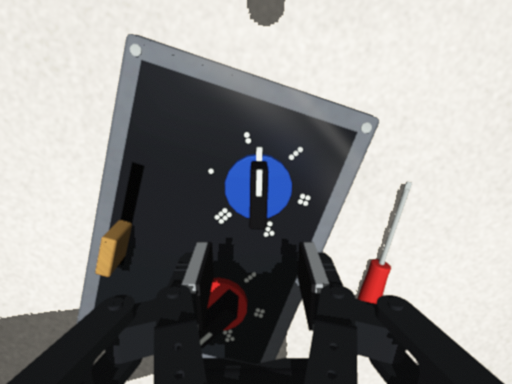

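The wrist view shows the blue disc at about (258,186) with the bar running straight up the image, so it lines up with the jaws. The white pointer is at the top of the bar, near mark 2. I'll go lower and refine the axis.

```bash
python3 -m inch '[{"ax":0,"ay":0,"az":0,"x":2,"y":25,"z":3,"hand":0},{"ax":0,"ay":0,"az":0,"x":0,"y":25,"z":0,"hand":0.1},{"ax":0,"ay":0,"az":0,"x":0,"y":0,"z":0,"hand":0.1},{"ax":0,"ay":0,"az":0,"x":0,"y":0,"z":0,"hand":0.1}]'
cat >> h.py <<'E'
def disc(c,m):
    L=[q for a,ce,q in comps(m,50)]; m=np.any(L,axis=0)
    h=cv2.convexHull(np.argwhere(m)[:,::-1].astype(np.float32)); e=cv2.fitEllipse(h); return np.array(e[0]),e[1]
E
python3 - <<'E'
from h import *
s,M=stat()
for n in["wrist","top","side"]:
    c=cam(n); p0=proj(c,[.565,.128,.094]); m=rng(c,*BL); yy,xx=np.mgrid[:384,:512]
    m&=np.hypot(xx-p0[0],yy-p0[1])<(90 if n=="wrist" else 22)
    try:
        e,ax=disc(c,m);print(n,e,ax,ray(c,*e,.094).round(4))
    except Exception as x: print(n,x)
    if n=="wrist":
        w=(c["hsv"][:,:,1]<60)&(c["hsv"][:,:,2]>170)
        for a,ce,_ in comps(w,20):
            if np.hypot(*(ce-p0))<130: print("white",a,ce.round(1),ray(c,*ce,.122).round(4),ray(c,*ce,.0853).round(4))
E
```

```text
time: 2.82
eef_pos: [0.565, 0.1286, 0.1518]
tcp_rot: [0.706, 0.038, -0.041, -0.706]
contact_force: [0.4, 1.1, 0.0]
opening: 0.451
t 2.82 tcp [0.565  0.1286 0.1518] xbear 6.4 F [0.4 1.1 0. ] M [ 0.06 -0.02 -0.01] op 0.451 q6 -0.06
wrist [257.87979126 215.25245667] (80.7896728515625, 84.04124450683594) [0.5669 0.1308 0.094 ]
white 89139 [294.5 137. ] [0.5788 0.1875 0.122 ] [0.5839 0.1821 0.0853]
white 32 [243.5 152.5] [0.5539 0.1767 0.122 ] [0.5533 0.1688 0.0853]
white 32 [245.5 159.5] [0.5553 0.1731 0.122 ] [0.5551 0.1644 0.0853]
white 111 [259.  176.6] [0.5634 0.1648 0.122 ] [0.5649 0.1542 0.0853]
white 27 [309.6 170.3] [0.5893 0.1712 0.122 ] [0.5967 0.162  0.0853]
white 58 [301.5 177. ] [0.5857 0.1671 0.122 ] [0.5923 0.157  0.0853]
white 28 [199.7 196.3] [0.5329 0.1501 0.122 ] [0.5275 0.1362 0.0853]
white 220 [258.7 215.8] [0.5658 0.1424 0.122 ] [0.5679 0.1267 0.0853]
white 52 [315.4 227.1] [0.598  0.1393 0.122 ] [0.6074 0.1229 0.0853]
white 50 [312.4 233.3] [0.597  0.1353 0.122 ] [0.6061 0.118  0.0853]
white 22 [272.  258.5] [0.5766 0.1167 0.122 ] [0.5811 0.0952 0.0853]
white 22 [274.5 269.3] [0.579  0.1098 0.122 ] [0.584  0.0867 0.0853]
top OpenCV(4.12.0) /io/opencv/modules/imgproc/src/convhull.cpp:143: error: (-215:Assertion failed) total >= 0 && (depth == CV_32F || depth == CV_32S) in function 'convexHull'

side [215.50662231 187.97740173] (16.91096305847168, 23.06617546081543) [0.564  0.1251 0.094 ]
```

```bash
python3 - <<'E'
from h import *
s,M=stat();c=cam("wrist");im=c["img"][:,:,::-1].copy();c["T"]=c["T_tool_cam"]
im=cv2.resize(im[130:330,140:380],None,fx=3,fy=3)
for sx in(-1,1):
  for y,col in((.011,(0,255,0)),(.005,(0,255,255))):
    for z in(-.011,.011):
      p=(proj(c,[sx*s["opening"]*.0425,y,z])-[140,130])*3;print(sx,y,z,p.round());cv2.circle(im,tuple(int(v) for v in p),3,col,-1)
cv2.imwrite("pics/w3.png",im)
E
```

```text
t 2.97 tcp [0.5673 0.1287 0.1552] xbear 6.4 F [0.4 0.8 0.4] M [ 0.04 -0.   -0.  ] op 0.451 q6 -0.06
-1 0.011 -0.011 [231. 431.]
-1 0.011 0.011 [226. 317.]
-1 0.005 -0.011 [227. 452.]
-1 0.005 0.011 [222. 334.]
1 0.011 -0.011 [453. 431.]
1 0.011 0.011 [458. 317.]
1 0.005 -0.011 [457. 452.]
1 0.005 0.011 [462. 334.]
```

View pics/w3.png

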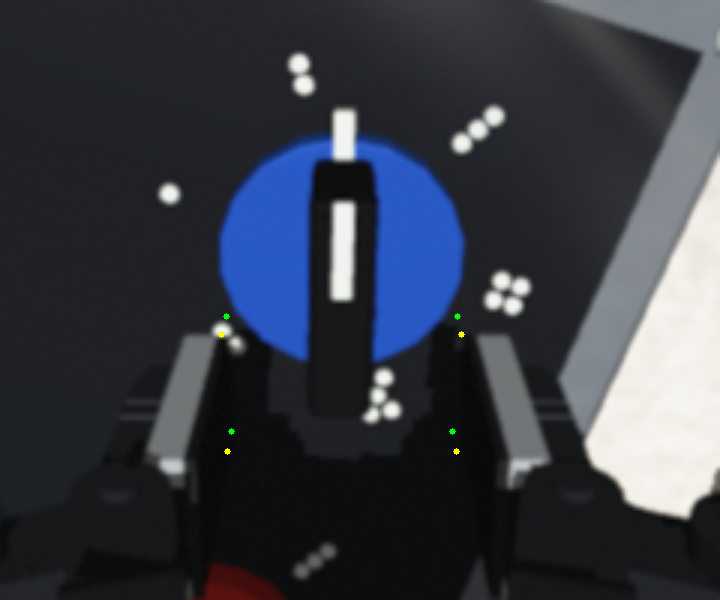

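The overlay shows that the predicted fingertips match the real ones in the picture, so the wrist calibration is good to about 1 mm. The bar lies midway between the jaws, and the disc axis is about 2 mm ahead along tool z. Going down.

```bash
python3 -m inch '[{"ax":0,"ay":0,"az":0,"x":0,"y":20,"z":2,"hand":0.1},{"ax":0,"ay":0,"az":0,"x":0,"y":18,"z":0,"hand":0.1},{"ax":0,"ay":0,"az":0,"x":0,"y":0,"z":0,"hand":0.1},{"ax":0,"ay":0,"az":0,"x":0,"y":0,"z":0,"hand":0.1}]'
python3 - <<'E'
from h import *
s,M=stat()
for n in["wrist","side"]:
    c=cam(n); 
    if n=="wrist": stat(); e,ax=disc(c,rng(c,*BL)&(np.hypot(*np.mgrid[-230:154,-256:256])<130)); print(e,ax,ray(c,*e,.094))
    else:
        for a,ce,_ in comps(rng(c,*BR),60): print("brass",a,ce.round(2))
E
```

```text
time: 3.35
eef_pos: [0.5658, 0.1306, 0.1156]
tcp_rot: [-0.706, -0.039, 0.04, 0.706]
contact_force: [-0.1, -0.6, 0.5]
opening: 0.45
t 3.35 tcp [0.5658 0.1306 0.1156] xbear 6.4 F [-0.1 -0.6  0.5] M [ 0.03 -0.01 -0.02] op 0.45 q6 -0.06
t 3.4 tcp [0.5667 0.1306 0.1166] xbear 6.4 F [ 0.1 -0.1  0.3] M [ 0.01 -0.03  0.02] op 0.448 q6 -0.06
[255.71980286 243.81480408] (94.04849243164062, 98.88102722167969) [0.56662208 0.13148685 0.094     ]
brass 1943 [250.82  95.93]
brass 94 [170.82 173.23]
brass 139 [193.18 220.47]
brass 1125 [496.39 276.68]
brass 147 [267.61 298.  ]
```

```bash
python3 -m inch '[{"ax":0,"ay":0,"az":0,"x":0,"y":5,"z":1,"hand":0.1},{"ax":0,"ay":0,"az":0,"x":0,"y":0,"z":0,"hand":1},{"ax":0,"ay":0,"az":0,"x":0,"y":0,"z":0,"hand":1},{"ax":0,"ay":0,"az":0,"x":0,"y":0,"z":0,"hand":1},{"ax":0,"ay":0,"az":0,"x":0,"y":0,"z":0,"hand":1}]' 40
cat > chk.py <<'E'
import sys,json
from h import *
s,M=stat();c=cam("side")
y=np.radians(-11.15);t0=np.array([.4555,.0673,.121]);d=np.array([-np.sin(y),np.cos(y),0])
a,b=proj(c,t0),proj(c,t0+.01*d);u=(b-a)/10   # px per mm
L=[q for q in comps(rng(c,(10,90,40),(30,255,255)),30) if np.hypot(*(q[1]-[194,218]))<30]
v,uu=np.nonzero(np.any([q[2] for q in L],axis=0)); p=np.c_[uu,v]@u/(u@u)
lo,hi,me=np.percentile(p,[3,97])[0],np.percentile(p,97),p.mean()
if sys.argv[1:]==["ref"]: json.dump([lo,hi,me],open("ref.json","w"))
r=json.load(open("ref.json")); D=np.array([lo,hi,me])-r
x=M[:,0];F=s["contact_force"]
print("tab mm lo/hi/mean",D.round(1),"n",len(p),"F_tool",np.round(M.T@F,1),"Mtool",np.round(M.T@s["wrist_torque"],2))
thr=float(sys.argv[1]) if len(sys.argv)>1 and sys.argv[1]!="ref" else 5
sys.exit(1 if np.median(D)>thr or np.abs(F).max()>15 else 0)
E
python3 chk.py ref; python3 chk.py
```

```text
time: 3.87
eef_pos: [0.5661, 0.1317, 0.1109]
tcp_rot: [-0.706, -0.04, 0.039, 0.706]
contact_force: [-0.4, 0.6, 1.8]
opening: 0.144
t 3.87 tcp [0.5661 0.1317 0.1109] xbear 6.4 F [-0.4  0.6  1.8] M [-0.    0.07  0.01] op 0.144 q6 -0.06
tab mm lo/hi/mean [0. 0. 0.] n 166 F_tool [-0.3 -1.8  0.6] Mtool [ 0.   -0.01  0.07]
t 3.92 tcp [0.5661 0.1317 0.1109] xbear 6.4 F [-0.9 -0.1  2.6] M [0.01 0.11 0.02] op 0.148 q6 -0.06
tab mm lo/hi/mean [0.8 0.5 0.6] n 168 F_tool [-0.9 -2.6  0. ] Mtool [ 0.02 -0.02  0.1 ]
```

```bash
python3 -m inch '[{"ax":0,"ay":0.05,"az":0,"x":0,"y":0,"z":0,"hand":1},{"ax":0,"ay":0.05,"az":0,"x":0,"y":0,"z":0,"hand":1},{"ax":0,"ay":0.05,"az":0,"x":0,"y":0,"z":0,"hand":1},{"ax":0,"ay":0,"az":0,"x":0,"y":0,"z":0,"hand":1}]' >/dev/null && python3 chk.py && python3 -m inch '[{"ax":0,"ay":0.05,"az":0,"x":0,"y":0,"z":0,"hand":1},{"ax":0,"ay":0.05,"az":0,"x":0,"y":0,"z":0,"hand":1},{"ax":0,"ay":0.05,"az":0,"x":0,"y":0,"z":0,"hand":1},{"ax":0,"ay":0,"az":0,"x":0,"y":0,"z":0,"hand":1}]' >/dev/null && python3 chk.py
```

```text
t 4.3 tcp [0.5665 0.1317 0.1109] xbear -2.2 F [ 0.9 -0.3  1.6] M [-0.01  0.02 -0.12] op 0.142 q6 0.09
tab mm lo/hi/mean [-0.1  0.  -0. ] n 164 F_tool [ 0.9 -1.6 -0.3] Mtool [-0.01  0.12  0.02]
t 4.68 tcp [0.5668 0.1316 0.1109] xbear -10.8 F [1.9 0.3 1.2] M [-0.   -0.31 -0.05] op 0.144 q6 0.24
tab mm lo/hi/mean [-0.7 -0.   0.1] n 169 F_tool [ 1.8 -1.2  0.7] Mtool [ 0.06  0.05 -0.31]
```

```bash
cat > /dev/null; python3 -m inch '[{"ax":0,"ay":0.05,"az":0,"x":0,"y":0,"z":0,"hand":1},{"ax":0,"ay":0.05,"az":0,"x":0,"y":0,"z":0,"hand":1},{"ax":0,"ay":0,"az":0,"x":0,"y":0,"z":0,"hand":1}]' >/dev/null && python3 chk.py && python3 -m inch '[{"ax":0,"ay":0.02,"az":0,"x":0,"y":0,"z":0,"hand":1},{"ax":0,"ay":0.02,"az":0,"x":0,"y":0,"z":0,"hand":1},{"ax":0,"ay":0,"az":0,"x":0,"y":0,"z":0,"hand":1}]' >/dev/null && python3 chk.py && python3 -m inch '[{"ax":0,"ay":0.02,"az":0,"x":0,"y":0,"z":0,"hand":1},{"ax":0,"ay":0.02,"az":0,"x":0,"y":0,"z":0,"hand":1},{"ax":0,"ay":0,"az":0,"x":0,"y":0,"z":0,"hand":1}]' >/dev/null && python3 chk.py && python3 -m inch '[{"ax":0,"ay":0.02,"az":0,"x":0,"y":0,"z":0,"hand":1},{"ax":0,"ay":0.02,"az":0,"x":0,"y":0,"z":0,"hand":1},{"ax":0,"ay":0,"az":0,"x":0,"y":0,"z":0,"hand":1}]' >/dev/null && python3 chk.py && python3 -m inch '[{"ax":0,"ay":0.02,"az":0,"x":0,"y":0,"z":0,"hand":1},{"ax":0,"ay":0.02,"az":0,"x":0,"y":0,"z":0,"hand":1},{"ax":0,"ay":0,"az":0,"x":0,"y":0,"z":0,"hand":1}]' >/dev/null && python3 chk.py
```

```text
t 4.98 tcp [0.5671 0.1316 0.1109] xbear -16.5 F [3.9 0.5 0.3] M [ 0.04 -0.51 -0.08] op 0.145 q6 0.34
tab mm lo/hi/mean [ 0.  -0.   0.4] n 167 F_tool [ 3.6 -0.3  1.6] Mtool [ 0.18  0.08 -0.48]
t 5.28 tcp [0.5671 0.1315 0.1109] xbear -18.8 F [ 5.8  0.1 -0.1] M [ 0.03 -0.84 -0.02] op 0.144 q6 0.38
tab mm lo/hi/mean [0.7 0.  0.2] n 166 F_tool [5.5 0.1 2. ] Mtool [ 0.3   0.02 -0.78]
t 5.58 tcp [0.5672 0.1315 0.1109] xbear -21.1 F [ 6.  -0.1 -0.3] M [-0.01 -0.87 -0.03] op 0.144 q6 0.42
tab mm lo/hi/mean [-0.1 -0.   0.2] n 171 F_tool [5.7 0.4 2. ] Mtool [ 0.3   0.03 -0.82]
t 5.88 tcp [0.5673 0.1315 0.1109] xbear -23.4 F [ 6.2 -1.1 -0.3] M [ 0.04 -0.9   0.03] op 0.145 q6 0.46
tab mm lo/hi/mean [-0.   0.   0.2] n 165 F_tool [6.1 0.3 1.4] Mtool [ 0.39 -0.03 -0.81]
t 6.18 tcp [0.5674 0.1315 0.1109] xbear -25.7 F [ 5.8 -1.1  0.1] M [ 0.02 -0.99  0.04] op 0.143 q6 0.5
tab mm lo/hi/mean [0.7 0.  0.4] n 166 F_tool [ 5.8 -0.1  1.5] Mtool [ 0.44 -0.04 -0.89]
```

```bash
python3 -m inch '[{"ax":0,"ay":0.02,"az":0,"x":0.6,"y":0,"z":0.3,"hand":1},{"ax":0,"ay":0.02,"az":0,"x":0.6,"y":0,"z":0.3,"hand":1},{"ax":0,"ay":0,"az":0,"x":0,"y":0,"z":0,"hand":1}]' >/dev/null && python3 chk.py && python3 -m inch '[{"ax":0,"ay":0.02,"az":0,"x":0,"y":0,"z":0,"hand":1},{"ax":0,"ay":0.02,"az":0,"x":0,"y":0,"z":0,"hand":1},{"ax":0,"ay":0,"az":0,"x":0,"y":0,"z":0,"hand":1}]' >/dev/null && python3 chk.py && python3 -m inch '[{"ax":0,"ay":0.02,"az":0,"x":0,"y":0,"z":0,"hand":1},{"ax":0,"ay":0.02,"az":0,"x":0,"y":0,"z":0,"hand":1},{"ax":0,"ay":0,"az":0,"x":0,"y":0,"z":0,"hand":1}]' >/dev/null && python3 chk.py && python3 -m inch '[{"ax":0,"ay":0.02,"az":0,"x":0,"y":0,"z":0,"hand":1},{"ax":0,"ay":0.02,"az":0,"x":0,"y":0,"z":0,"hand":1},{"ax":0,"ay":0,"az":0,"x":0,"y":0,"z":0,"hand":1}]' >/dev/null && python3 chk.py && python3 -m inch '[{"ax":0,"ay":0.02,"az":0,"x":0,"y":0,"z":0,"hand":1},{"ax":0,"ay":0.02,"az":0,"x":0,"y":0,"z":0,"hand":1},{"ax":0,"ay":0,"az":0,"x":0,"y":0,"z":0,"hand":1}]' >/dev/null && python3 chk.py
```

```text
t 6.48 tcp [0.5676 0.1314 0.1108] xbear -28.0 F [ 3.3 -1.7  2.9] M [-0.15 -0.49 -0.01] op 0.141 q6 0.54
tab mm lo/hi/mean [0.7 0.  0. ] n 166 F_tool [ 3.8 -2.9  0. ] Mtool [ 0.1   0.01 -0.5 ]
t 6.78 tcp [0.5676 0.1314 0.1108] xbear -30.3 F [ 2.9 -2.6  4.6] M [-0.36 -0.57 -0.05] op 0.141 q6 0.58
tab mm lo/hi/mean [ 0.1 -0.   0.1] n 168 F_tool [ 3.8 -4.6 -0.8] Mtool [-0.03  0.05 -0.67]
t 7.08 tcp [0.5677 0.1313 0.1108] xbear -32.6 F [ 3.7 -2.5  5.4] M [-0.48 -0.51 -0.02] op 0.14 q6 0.62
tab mm lo/hi/mean [0.  0.5 0.3] n 166 F_tool [ 4.5 -5.4 -0.1] Mtool [-0.13  0.02 -0.68]
t 7.38 tcp [0.5678 0.1313 0.1108] xbear -34.9 F [ 3.7 -3.2  4.4] M [-0.48 -0.61 -0.05] op 0.142 q6 0.66
tab mm lo/hi/mean [0.8 0.5 0.5] n 169 F_tool [ 4.9 -4.4 -0.5] Mtool [-0.04  0.05 -0.77]
t 7.68 tcp [0.5679 0.1313 0.1108] xbear -37.2 F [ 4.  -3.   5.1] M [-0.48 -0.59 -0.08] op 0.141 q6 0.7
tab mm lo/hi/mean [1.5 1.4 1.3] n 168 F_tool [ 5.1 -5.1  0. ] Mtool [-0.03  0.08 -0.76]
```

```bash
python3 -m inch '[{"ax":0,"ay":0.015,"az":0,"x":0.4,"y":0,"z":0,"hand":1},{"ax":0,"ay":0.015,"az":0,"x":0.4,"y":0,"z":0,"hand":1},{"ax":0,"ay":0,"az":0,"x":0,"y":0,"z":0,"hand":1}]' >/dev/null && python3 chk.py 3 && python3 -m inch '[{"ax":0,"ay":0.015,"az":0,"x":0,"y":0,"z":0,"hand":1},{"ax":0,"ay":0.015,"az":0,"x":0,"y":0,"z":0,"hand":1},{"ax":0,"ay":0,"az":0,"x":0,"y":0,"z":0,"hand":1}]' >/dev/null && python3 chk.py 3 && python3 -m inch '[{"ax":0,"ay":0.015,"az":0,"x":0,"y":0,"z":0,"hand":1},{"ax":0,"ay":0.015,"az":0,"x":0,"y":0,"z":0,"hand":1},{"ax":0,"ay":0,"az":0,"x":0,"y":0,"z":0,"hand":1}]' >/dev/null && python3 chk.py 3 && python3 -m inch '[{"ax":0,"ay":0.015,"az":0,"x":0,"y":0,"z":0,"hand":1},{"ax":0,"ay":0.015,"az":0,"x":0,"y":0,"z":0,"hand":1},{"ax":0,"ay":0,"az":0,"x":0,"y":0,"z":0,"hand":1}]' >/dev/null && python3 chk.py 3
```

```text
t 7.98 tcp [0.568  0.1311 0.1108] xbear -39.0 F [ 2.8 -2.   5.7] M [-0.38 -0.42 -0.18] op 0.146 q6 0.73
tab mm lo/hi/mean [3.8 4.5 4.2] n 167 F_tool [ 3.5 -5.7  0.2] Mtool [-0.03  0.18 -0.57]
```

```bash
python3 -m inch '[{"ax":0,"ay":0,"az":0,"x":0,"y":0,"z":0,"hand":1},{"ax":0,"ay":0,"az":0,"x":0,"y":0,"z":0,"hand":1}]' >/dev/null;  python3 chk.py; python3 - <<'E'
from h import *
c=cam("side");cv2.imwrite("pics/s2.png",cv2.resize(c["img"][150:260,140:290,::-1],None,fx=5,fy=5,interpolation=cv2.INTER_CUBIC))
E
```

```text
t 8.2 tcp [0.568  0.1312 0.1108] xbear -39.0 F [ 3.  -1.3  6.1] M [-0.34 -0.45 -0.18] op 0.141 q6 0.73
tab mm lo/hi/mean [6.3 5.5 6. ] n 167 F_tool [ 3.1 -6.1  0.9] Mtool [ 0.02  0.18 -0.57]
```

View pics/s2.png

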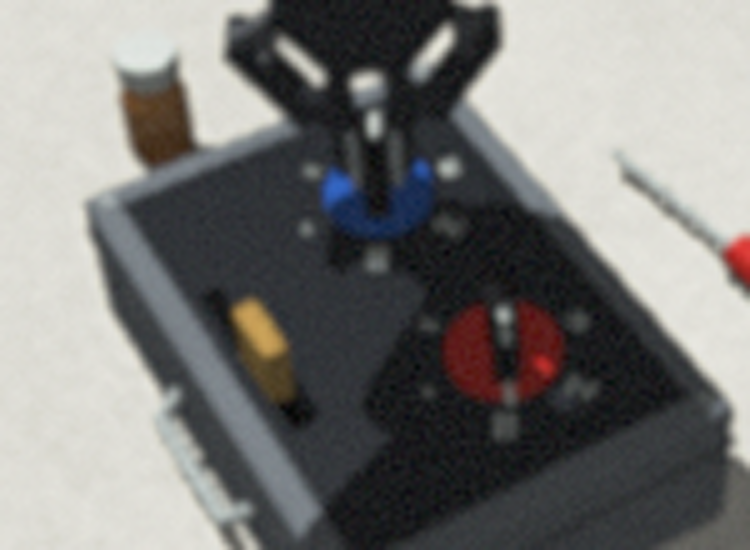

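The tab, at about (262,350) in the crop, is sliding open. The jaws still hold the blue bar. I'll hold still and let the catch finish dropping.

```bash
for i in 1 2 3; do python3 -m inch '[{"ax":0,"ay":0,"az":0,"x":0,"y":0,"z":0,"hand":1},{"ax":0,"ay":0,"az":0,"x":0,"y":0,"z":0,"hand":1},{"ax":0,"ay":0,"az":0,"x":0,"y":0,"z":0,"hand":1}]' >/dev/null;  python3 chk.py;done
```

```text
t 8.55 tcp [0.568  0.1312 0.1108] xbear -39.0 F [ 2.1 -3.   6.3] M [-0.35 -0.39 -0.13] op 0.137 q6 0.73
tab mm lo/hi/mean [7.  6.8 6.8] n 169 F_tool [ 3.6 -6.3 -1. ] Mtool [-0.03  0.13 -0.52]
t 8.85 tcp [0.568  0.1311 0.1108] xbear -39.0 F [ 3.3 -2.1  6.1] M [-0.37 -0.39 -0.14] op 0.141 q6 0.73
tab mm lo/hi/mean [7.  6.8 6.9] n 167 F_tool [ 3.9 -6.1  0.4] Mtool [-0.04  0.14 -0.54]
t 9.15 tcp [0.568  0.1311 0.1108] xbear -39.0 F [ 2.9 -2.8  6. ] M [-0.34 -0.35 -0.17] op 0.142 q6 0.73
tab mm lo/hi/mean [6.3 6.8 6.5] n 166 F_tool [ 4.  -6.  -0.4] Mtool [-0.05  0.17 -0.49]
```

```bash
python3 -m inch '[{"ax":0,"ay":0.015,"az":0,"x":0,"y":0,"z":0,"hand":1},{"ax":0,"ay":0,"az":0,"x":0,"y":0,"z":0,"hand":1},{"ax":0,"ay":0,"az":0,"x":0,"y":0,"z":0,"hand":1},{"ax":0,"ay":0,"az":0,"x":0,"y":0,"z":0,"hand":1}]' >/dev/null;  python3 chk.py
```

```text
t 9.53 tcp [0.5681 0.1311 0.1108] xbear -39.8 F [ 2.7 -2.   6.6] M [-0.39 -0.4  -0.07] op 0.143 q6 0.75
tab mm lo/hi/mean [10.   9.3  9.6] n 165 F_tool [ 3.4 -6.6  0.2] Mtool [-0.05  0.07 -0.56]
```

The tab has now moved 9.6 mm, so it stands at about 11 mm, and the dial torque has fallen: the blue catch has dropped. I'll release and go to red.

```bash
python3 -m inch '[{"ax":0,"ay":0,"az":0,"x":0,"y":0,"z":0,"hand":0.1},{"ax":0,"ay":0,"az":0,"x":0,"y":0,"z":0,"hand":0.1},{"ax":0,"ay":0,"az":0,"x":0,"y":0,"z":0,"hand":0.1}]' >/dev/null;  python3 chk.py 20; python3 -m inch '[{"ax":0,"ay":0,"az":0,"x":0,"y":-22,"z":0,"hand":0.1},{"ax":0,"ay":0,"az":0,"x":0,"y":-23,"z":0,"hand":0.1},{"ax":0,"ay":0,"az":0,"x":19,"y":0,"z":-35,"hand":0.1},{"ax":0,"ay":0,"az":0,"x":19,"y":0,"z":-35,"hand":0.1},{"ax":0,"ay":0,"az":0,"x":19,"y":0,"z":-35,"hand":0.1}]' && python3 -m inch '[{"ax":0,"ay":-0.084,"az":0,"x":0,"y":0,"z":0,"hand":0.1},{"ax":0,"ay":0,"az":0,"x":0,"y":0,"z":0,"hand":0.1},{"ax":0,"ay":0,"az":0,"x":0,"y":0,"z":0,"hand":0.1}]'; python3 chk.py ref; python3 - <<'E'
from h import *
s,M=stat();c=cam("wrist")
red=rng(c,(0,130,40),(8,255,255))|rng(c,(172,130,40),(180,255,255))
red&=np.hypot(*np.mgrid[-210:174,-256:256])<100
e,ax=disc(c,red);print(e,ax,ray(c,*e,.094),"tool mm",(M.T@(ray(c,*e,.094)-s["eef_pos"])*1000).round(1))
cv2.imwrite("pics/w4.png",c["img"][:,:,::-1])
E
```

```text
t 9.83 tcp [0.5655 0.1315 0.1082] xbear -39.7 F [-0.6 -0.4 -0.1] M [ 0.01  0.01 -0.01] op 0.452 q6 0.75
tab mm lo/hi/mean [10.8  9.4 10. ] n 162 F_tool [-0.2  0.1 -0.7] Mtool [-0.    0.01  0.01]
time: 10.3
eef_pos: [0.5436, 0.0137, 0.1551]
tcp_rot: [-0.665, 0.24, -0.239, 0.665]
contact_force: [-0.3, -0.4, -0.6]
opening: 0.448
time: 10.55
eef_pos: [0.5439, 0.0141, 0.1546]
tcp_rot: [-0.674, 0.214, -0.212, 0.674]
contact_force: [0.0, 0.5, -0.3]
opening: 0.446
t 10.55 tcp [0.5439 0.0141 0.1546] xbear -35.1 F [ 0.   0.5 -0.3] M [-0.    0.02  0.01] op 0.446 q6 0.45
tab mm lo/hi/mean [0. 0. 0.] n 165 F_tool [-0.3  0.3  0.4] Mtool [-0.01 -0.01  0.01]
t 10.6 tcp [0.5441 0.0146 0.1548] xbear -35.0 F [0.2 0.7 0. ] M [-0.01  0.03  0.02] op 0.452 q6 0.45
[256.39297485 218.49241638] (78.55140686035156, 82.83264923095703) [0.54437568 0.0128713  0.094     ] tool mm [ 1.3 60.8 -1.3]
```

View pics/w4.png

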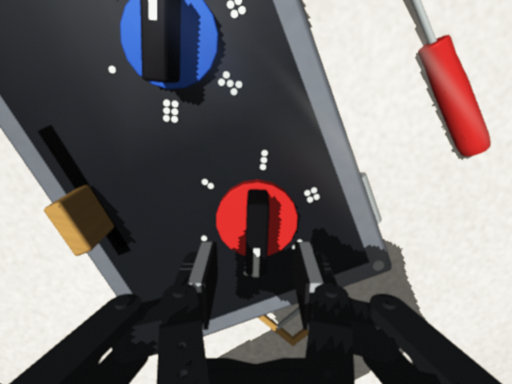

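The jaws are over the red dial, with its bar vertical at (257,225). The offset is about (+1,-1) mm.

```bash
python3 -m inch '[{"ax":0,"ay":0,"az":0,"x":1,"y":22,"z":-1,"hand":0.1},{"ax":0,"ay":0,"az":0,"x":0,"y":19,"z":0,"hand":0.1},{"ax":0,"ay":0,"az":0,"x":0,"y":0,"z":0,"hand":0.1},{"ax":0,"ay":0,"az":0,"x":0,"y":0,"z":0,"hand":0.1}]' ; python3 -m inch '[{"ax":0,"ay":0,"az":0,"x":0,"y":2,"z":0,"hand":1},{"ax":0,"ay":0,"az":0,"x":0,"y":0,"z":0,"hand":1},{"ax":0,"ay":0,"az":0,"x":0,"y":0,"z":0,"hand":1},{"ax":0,"ay":0,"az":0,"x":0,"y":0,"z":0,"hand":1}]' 40; python3 chk.py ref;python3 chk.py
```

```text
time: 10.98
eef_pos: [0.5439, 0.0138, 0.1131]
tcp_rot: [0.675, -0.213, 0.21, -0.675]
contact_force: [-0.9, -0.2, -0.3]
opening: 0.446
time: 11.32
eef_pos: [0.5445, 0.0136, 0.1135]
tcp_rot: [-0.674, 0.213, -0.211, 0.675]
contact_force: [-3.7, 3.4, 4.4]
opening: 0.144
t 11.32 tcp [0.5445 0.0136 0.1135] xbear -34.9 F [-3.7  3.4  4.4] M [0.57 0.65 0.06] op 0.144 q6 0.45
tab mm lo/hi/mean [0. 0. 0.] n 163 F_tool [-5.1 -4.4  0.7] Mtool [ 0.1  -0.06  0.86]
t 11.37 tcp [0.5445 0.0136 0.1135] xbear -34.9 F [-4.6  4.7  3.6] M [0.54 0.58 0.05] op 0.141 q6 0.45
tab mm lo/hi/mean [-0.7  0.  -0.1] n 162 F_tool [-6.5 -3.6  1.2] Mtool [ 0.11 -0.05  0.79]
```

```bash
python3 -m inch '[{"ax":0,"ay":-0.05,"az":0,"x":-0.7,"y":0,"z":0,"hand":1},{"ax":0,"ay":-0.05,"az":0,"x":-0.3,"y":0,"z":0,"hand":1},{"ax":0,"ay":-0.05,"az":0,"x":0,"y":0,"z":0,"hand":1},{"ax":0,"ay":0,"az":0,"x":0,"y":0,"z":0,"hand":1}]' >/dev/null && python3 chk.py 2.5 && python3 -m inch '[{"ax":0,"ay":-0.05,"az":0,"x":0,"y":0,"z":0,"hand":1},{"ax":0,"ay":-0.05,"az":0,"x":0,"y":0,"z":0,"hand":1},{"ax":0,"ay":-0.05,"az":0,"x":0,"y":0,"z":0,"hand":1},{"ax":0,"ay":0,"az":0,"x":0,"y":0,"z":0,"hand":1}]' >/dev/null && python3 chk.py 2.5 && python3 -m inch '[{"ax":0,"ay":-0.04,"az":0,"x":0,"y":0,"z":0,"hand":1},{"ax":0,"ay":-0.04,"az":0,"x":0,"y":0,"z":0,"hand":1},{"ax":0,"ay":-0.04,"az":0,"x":0,"y":0,"z":0,"hand":1},{"ax":0,"ay":0,"az":0,"x":0,"y":0,"z":0,"hand":1}]' >/dev/null && python3 chk.py 2.5
```

```text
t 11.75 tcp [0.5441 0.0138 0.1135] xbear -26.3 F [-2.3  3.2  4.1] M [0.55 0.5  0.1 ] op 0.137 q6 0.3
tab mm lo/hi/mean [-0.1  0.1  0.1] n 159 F_tool [-3.5 -4.1  1.9] Mtool [ 0.27 -0.09  0.69]
t 12.13 tcp [0.5438 0.014  0.1135] xbear -17.7 F [-5.2  4.8  5.7] M [0.81 0.7  0.07] op 0.139 q6 0.15
tab mm lo/hi/mean [-1.4  0.  -0.2] n 163 F_tool [-6.4 -5.7  3. ] Mtool [ 0.56 -0.07  0.91]
t 12.52 tcp [0.5435 0.0141 0.1135] xbear -10.8 F [-5.4  5.1  6.4] M [0.72 0.93 0.02] op 0.145 q6 0.03
tab mm lo/hi/mean [-1.4 -0.  -0.5] n 165 F_tool [-6.2 -6.3  4. ] Mtool [ 0.53 -0.02  1.05]
```

```bash
python3 -m inch '[{"ax":0,"ay":-0.03,"az":0,"x":-0.5,"y":0,"z":0.3,"hand":1},{"ax":0,"ay":-0.03,"az":0,"x":-0.5,"y":0,"z":0.3,"hand":1},{"ax":0,"ay":0,"az":0,"x":0,"y":0,"z":0,"hand":1}]' >/dev/null && python3 chk.py 2 && python3 -m inch '[{"ax":0,"ay":-0.02,"az":0,"x":0,"y":0,"z":0,"hand":1},{"ax":0,"ay":-0.02,"az":0,"x":0,"y":0,"z":0,"hand":1},{"ax":0,"ay":0,"az":0,"x":0,"y":0,"z":0,"hand":1}]' >/dev/null && python3 chk.py 2 && python3 -m inch '[{"ax":0,"ay":-0.015,"az":0,"x":0,"y":0,"z":0,"hand":1},{"ax":0,"ay":-0.015,"az":0,"x":0,"y":0,"z":0,"hand":1},{"ax":0,"ay":0,"az":0,"x":0,"y":0,"z":0,"hand":1}]' >/dev/null && python3 chk.py 2 && python3 -m inch '[{"ax":0,"ay":-0.015,"az":0,"x":0,"y":0,"z":0,"hand":1},{"ax":0,"ay":-0.015,"az":0,"x":0,"y":0,"z":0,"hand":1},{"ax":0,"ay":0,"az":0,"x":0,"y":0,"z":0,"hand":1}]' >/dev/null && python3 chk.py 2 && python3 -m inch '[{"ax":0,"ay":-0.015,"az":0,"x":0,"y":0,"z":0,"hand":1},{"ax":0,"ay":-0.015,"az":0,"x":0,"y":0,"z":0,"hand":1},{"ax":0,"ay":0,"az":0,"x":0,"y":0,"z":0,"hand":1}]' >/dev/null && python3 chk.py 2 && python3 -m inch '[{"ax":0,"ay":-0.015,"az":0,"x":0,"y":0,"z":0,"hand":1},{"ax":0,"ay":-0.015,"az":0,"x":0,"y":0,"z":0,"hand":1},{"ax":0,"ay":0,"az":0,"x":0,"y":0,"z":0,"hand":1}]' >/dev/null && python3 chk.py 2
```

```text
t 12.82 tcp [0.5433 0.0142 0.1135] xbear -7.4 F [-4.2  3.   5.5] M [0.49 0.67 0.02] op 0.139 q6 -0.03
tab mm lo/hi/mean [-0.7 -0.  -0.3] n 164 F_tool [-4.6 -5.5  2.4] Mtool [ 0.4  -0.02  0.72]
t 13.12 tcp [0.5432 0.0142 0.1135] xbear -5.2 F [-3.8  3.4  5.1] M [0.46 0.68 0.01] op 0.141 q6 -0.07
tab mm lo/hi/mean [-1.6 -0.  -0.6] n 165 F_tool [-4.1 -5.1  3. ] Mtool [ 0.39 -0.01  0.72]
t 13.42 tcp [0.5431 0.0142 0.1135] xbear -3.5 F [-4.9  3.2  6.9] M [ 0.47  0.78 -0.03] op 0.14 q6 -0.1
tab mm lo/hi/mean [-1.4 -0.  -0.4] n 165 F_tool [-5.  -6.9  2.9] Mtool [0.42 0.03 0.81]
t 13.72 tcp [0.543  0.0142 0.1135] xbear -1.7 F [-5.7  2.5  5.8] M [0.48 0.81 0.  ] op 0.144 q6 -0.13
tab mm lo/hi/mean [-1.5 -0.1 -0.5] n 166 F_tool [-5.8 -5.8  2.3] Mtool [0.45 0.   0.82]
t 14.02 tcp [0.5429 0.0142 0.1135] xbear -0.0 F [-5.8  2.7  6.6] M [ 0.49  0.87 -0.06] op 0.143 q6 -0.16
tab mm lo/hi/mean [-2.1 -0.  -0.4] n 165 F_tool [-5.8 -6.5  2.7] Mtool [0.49 0.06 0.87]
t 14.32 tcp [0.5429 0.0142 0.1135] xbear 1.7 F [-5.5  3.7  7.1] M [ 0.5   0.84 -0.02] op 0.142 q6 -0.19
tab mm lo/hi/mean [-1.5  0.  -0.5] n 163 F_tool [-5.4 -7.1  3.8] Mtool [0.52 0.02 0.82]
```

```bash
python3 -m inch '[{"ax":0,"ay":-0.015,"az":0,"x":-0.4,"y":0,"z":0.3,"hand":1},{"ax":0,"ay":-0.015,"az":0,"x":-0.4,"y":0,"z":0.3,"hand":1},{"ax":0,"ay":0,"az":0,"x":0,"y":0,"z":0,"hand":1}]' >/dev/null && python3 chk.py 2 && python3 -m inch '[{"ax":0,"ay":-0.015,"az":0,"x":0,"y":0,"z":0,"hand":1},{"ax":0,"ay":-0.015,"az":0,"x":0,"y":0,"z":0,"hand":1},{"ax":0,"ay":0,"az":0,"x":0,"y":0,"z":0,"hand":1}]' >/dev/null && python3 chk.py 2 && python3 -m inch '[{"ax":0,"ay":-0.015,"az":0,"x":0,"y":0,"z":0,"hand":1},{"ax":0,"ay":-0.015,"az":0,"x":0,"y":0,"z":0,"hand":1},{"ax":0,"ay":0,"az":0,"x":0,"y":0,"z":0,"hand":1}]' >/dev/null && python3 chk.py 2 && python3 -m inch '[{"ax":0,"ay":-0.015,"az":0,"x":0,"y":0,"z":0,"hand":1},{"ax":0,"ay":-0.015,"az":0,"x":0,"y":0,"z":0,"hand":1},{"ax":0,"ay":0,"az":0,"x":0,"y":0,"z":0,"hand":1}]' >/dev/null && python3 chk.py 2 && python3 -m inch '[{"ax":0,"ay":-0.015,"az":0,"x":0,"y":0,"z":0,"hand":1},{"ax":0,"ay":-0.015,"az":0,"x":0,"y":0,"z":0,"hand":1},{"ax":0,"ay":0,"az":0,"x":0,"y":0,"z":0,"hand":1}]' >/dev/null && python3 chk.py 2 && python3 -m inch '[{"ax":0,"ay":-0.015,"az":0,"x":0,"y":0,"z":0,"hand":1},{"ax":0,"ay":-0.015,"az":0,"x":0,"y":0,"z":0,"hand":1},{"ax":0,"ay":0,"az":0,"x":0,"y":0,"z":0,"hand":1}]' >/dev/null && python3 chk.py 2 && python3 -m inch '[{"ax":0,"ay":-0.015,"az":0,"x":0,"y":0,"z":0,"hand":1},{"ax":0,"ay":-0.015,"az":0,"x":0,"y":0,"z":0,"hand":1},{"ax":0,"ay":0,"az":0,"x":0,"y":0,"z":0,"hand":1}]' >/dev/null && python3 chk.py 2
```

```text
t 14.62 tcp [0.5427 0.0143 0.1135] xbear 3.4 F [-3.6  0.1  5.3] M [ 0.24  0.56 -0.02] op 0.144 q6 -0.22
tab mm lo/hi/mean [-1.4  0.6 -0.1] n 165 F_tool [-3.6 -5.4  0.3] Mtool [0.27 0.02 0.54]
t 14.92 tcp [0.5427 0.0142 0.1135] xbear 5.2 F [-3.5  1.   5.2] M [0.21 0.62 0.05] op 0.141 q6 -0.25
tab mm lo/hi/mean [-1.4 -0.  -0.5] n 165 F_tool [-3.4 -5.2  1.3] Mtool [ 0.26 -0.05  0.6 ]
t 15.22 tcp [0.5425 0.0142 0.1135] xbear 6.9 F [-3.4  1.2  6.6] M [ 0.28  0.66 -0.02] op 0.141 q6 -0.28
tab mm lo/hi/mean [-1.4  0.8 -0.1] n 166 F_tool [-3.2 -6.6  1.6] Mtool [0.36 0.02 0.62]
t 15.52 tcp [0.5425 0.0142 0.1135] xbear 8.6 F [-4.7  0.6  6.3] M [0.22 0.69 0.01] op 0.141 q6 -0.31
tab mm lo/hi/mean [0.  0.9 0.6] n 163 F_tool [-4.6 -6.3  1.3] Mtool [ 0.32 -0.01  0.65]
t 15.82 tcp [0.5424 0.0142 0.1135] xbear 10.3 F [-4.6  2.   6.2] M [0.19 0.75 0.14] op 0.145 q6 -0.34
tab mm lo/hi/mean [1.6 3.  2.4] n 165 F_tool [-4.2 -6.2  2.8] Mtool [ 0.32 -0.14  0.7 ]
```

```bash
python3 -m inch '[{"ax":0,"ay":0,"az":0,"x":0,"y":0,"z":0,"hand":1},{"ax":0,"ay":0,"az":0,"x":0,"y":0,"z":0,"hand":1},{"ax":0,"ay":0,"az":0,"x":0,"y":0,"z":0,"hand":1}]' >/dev/null;  python3 chk.py; python3 -m inch '[{"ax":0,"ay":-0.01,"az":0,"x":0,"y":0,"z":0,"hand":1},{"ax":0,"ay":0,"az":0,"x":0,"y":0,"z":0,"hand":1},{"ax":0,"ay":0,"az":0,"x":0,"y":0,"z":0,"hand":1},{"ax":0,"ay":0,"az":0,"x":0,"y":0,"z":0,"hand":1}]' >/dev/null;  python3 chk.py
```

```text
t 16.12 tcp [0.5424 0.0142 0.1135] xbear 10.3 F [-5.4  0.1  6.9] M [0.16 0.75 0.01] op 0.143 q6 -0.34
tab mm lo/hi/mean [1.7 3.8 2.7] n 168 F_tool [-5.3 -6.9  1.1] Mtool [ 0.29 -0.01  0.71]
t 16.5 tcp [0.5424 0.0142 0.1135] xbear 10.9 F [-5.3  1.7  6.3] M [0.22 0.77 0.  ] op 0.14 q6 -0.35
tab mm lo/hi/mean [5.6 7.8 7. ] n 167 F_tool [-4.8 -6.3  2.7] Mtool [ 0.36 -0.    0.71]
```

```bash
python3 -m inch '[{"ax":0,"ay":0,"az":0,"x":0,"y":0,"z":0,"hand":1},{"ax":0,"ay":0,"az":0,"x":0,"y":0,"z":0,"hand":1},{"ax":0,"ay":0,"az":0,"x":0,"y":0,"z":0,"hand":1}]' >/dev/null;  python3 chk.py
```

```text
t 16.8 tcp [0.5424 0.0142 0.1135] xbear 10.9 F [-4.8  1.1  7. ] M [0.16 0.73 0.04] op 0.14 q6 -0.35
tab mm lo/hi/mean [6.3 8.6 7.8] n 166 F_tool [-4.5 -7.   2. ] Mtool [ 0.29 -0.04  0.69]
```

The red catch has dropped: the tab is about 8 mm further on, at about 19 mm. I'll release, lift, square up to the box and go over the tab.

```bash
python3 -m inch '[{"ax":0,"ay":0,"az":0,"x":0,"y":0,"z":0,"hand":0.1},{"ax":0,"ay":0,"az":0,"x":0,"y":0,"z":0,"hand":0.1},{"ax":0,"ay":0,"az":0,"x":0,"y":0,"z":0,"hand":0.1},{"ax":0,"ay":0,"az":0,"x":0,"y":-30,"z":0,"hand":0.1},{"ax":0,"ay":0,"az":0,"x":0,"y":-30,"z":0,"hand":0.1}]' >/dev/null; python3 chk.py; python3 -m inch '[{"ax":0,"ay":0.12,"az":0,"x":0,"y":0,"z":0,"hand":0.1},{"ax":0,"ay":0.12,"az":0,"x":0,"y":0,"z":0,"hand":0.1},{"ax":0,"ay":0.12,"az":0,"x":0,"y":0,"z":0,"hand":0.1},{"ax":0,"ay":0.022,"az":0,"x":0,"y":0,"z":0,"hand":0.1}]' >/dev/null;  python3 -m inch '[{"ax":0,"ay":0,"az":0,"x":-31,"y":0,"z":20,"hand":0.1},{"ax":0,"ay":0,"az":0,"x":-31,"y":0,"z":20,"hand":0.1},{"ax":0,"ay":0,"az":0,"x":-31,"y":0,"z":20,"hand":0.1},{"ax":0,"ay":0,"az":0,"x":0,"y":0,"z":0,"hand":0.1},{"ax":0,"ay":0,"az":0,"x":0,"y":0,"z":0,"hand":0.1}]'
python3 - <<'E'
from h import *
s,M=stat();c=cam("wrist")
for a,ce,m in comps(rng(c,*BR),100):
    r=cv2.minAreaRect(np.argwhere(m)[:,::-1].astype(np.float32)); p=ray(c,*ce,.121)
    print(a,ce.round(1),r,p.round(4),"tool mm",(M.T@(p-s["eef_pos"])*1000).round(1))
cv2.imwrite("pics/w5.png",c["img"][:,:,::-1])
E
```

```text
t 17.27 tcp [0.5408 0.0145 0.1703] xbear 10.9 F [ 0.2 -0.1  0.6] M [ 0.01 -0.03 -0.03] op 0.451 q6 -0.35
tab mm lo/hi/mean [8.1 9.2 8.9] n 163 F_tool [ 0.2 -0.6 -0.2] Mtool [ 0.01  0.03 -0.03]
time: 18.07
eef_pos: [0.4615, 0.0919, 0.172]
tcp_rot: [0.704, -0.066, 0.066, -0.704]
contact_force: [0.8, -0.2, -0.7]
opening: 0.448
t 18.07 tcp [0.4615 0.0919 0.172 ] xbear -10.7 F [ 0.8 -0.2 -0.7] M [ 0.02 -0.   -0.04] op 0.448 q6 0.17
1233 [252.6 220.5] ((252.5, 220.0), (64.0, 19.0), 90.0) [0.4608 0.0935 0.121 ] tool mm [-1.  51.   1.4]
```

View pics/w5.png

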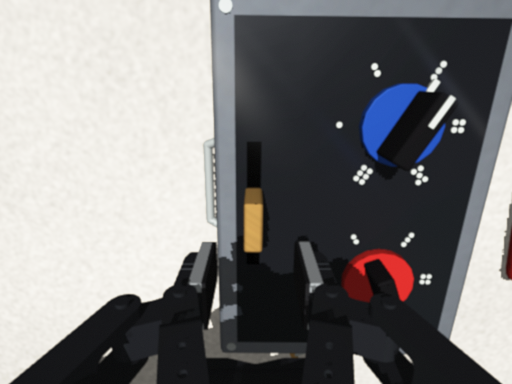

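The tab is at (253,220), square to the jaws, with free slot ahead of it up to row 142. The blue pointer is at mark 3 (437,85).

```bash
python3 -m inch '[{"ax":0,"ay":0,"az":0,"x":-1,"y":32,"z":0,"hand":0.1},{"ax":0,"ay":0,"az":0,"x":0,"y":31,"z":0,"hand":0.1},{"ax":0,"ay":0,"az":0,"x":0,"y":0,"z":0,"hand":0.1},{"ax":0,"ay":0,"az":0,"x":0,"y":0,"z":0,"hand":0.1}]' ; python3 -m inch '[{"ax":0,"ay":0,"az":0,"x":0,"y":0,"z":0,"hand":1},{"ax":0,"ay":0,"az":0,"x":0,"y":0,"z":0,"hand":1},{"ax":0,"ay":0,"az":0,"x":0,"y":0,"z":0,"hand":1},{"ax":0,"ay":0,"az":0,"x":0,"y":0,"z":0,"hand":1}]' 30; python3 -c "
from h import *
s,M=stat();print((M.T@s['contact_force']).round(1))"
```

```text
time: 18.45
eef_pos: [0.461, 0.0905, 0.1081]
tcp_rot: [0.704, -0.069, 0.066, -0.704]
contact_force: [-0.0, 0.1, 0.2]
opening: 0.446
time: 18.78
eef_pos: [0.4601, 0.0918, 0.1111]
tcp_rot: [-0.703, 0.07, -0.066, 0.704]
contact_force: [-9.6, 1.2, 6.2]
opening: 0.136
t 18.78 tcp [0.4601 0.0918 0.1111] xbear -11.0 F [-9.6  1.2  6.2] M [ 0.3   1.4  -0.18] op 0.136 q6 0.17
[-9.7 -6.2 -0.6]
```

```bash
python3 -m inch '[{"ax":0,"ay":0,"az":0,"x":-1,"y":0,"z":0,"hand":1},{"ax":0,"ay":0,"az":0,"x":-0.5,"y":0,"z":2,"hand":1},{"ax":0,"ay":0,"az":0,"x":0,"y":0,"z":2,"hand":1},{"ax":0,"ay":0,"az":0,"x":0,"y":0,"z":2,"hand":1},{"ax":0,"ay":0,"az":0,"x":0,"y":0,"z":0,"hand":1}]' >/dev/null; python3 chk.py 50 && python3 -m inch '[{"ax":0,"ay":0,"az":0,"x":0,"y":0,"z":2,"hand":1},{"ax":0,"ay":0,"az":0,"x":0,"y":0,"z":2,"hand":1},{"ax":0,"ay":0,"az":0,"x":0,"y":0,"z":2,"hand":1},{"ax":0,"ay":0,"az":0,"x":0,"y":0,"z":0,"hand":1}]' >/dev/null; python3 chk.py 50
```

```text
t 19.2 tcp [0.4613 0.098  0.1111] xbear -11.0 F [-6.3  1.7  6.7] M [ 0.2   1.05 -0.2 ] op 0.133 q6 0.18
tab mm lo/hi/mean [13.6 14.2 10.7] n 123 F_tool [-6.5 -6.7  0.5] Mtool [0.   0.2  1.07]
t 19.58 tcp [0.4624 0.1038 0.1111] xbear -11.0 F [-5.4  1.5  7.1] M [ 0.15  1.07 -0.26] op 0.131 q6 0.2
tab mm lo/hi/mean [19.5 20.1 16.9] n 124 F_tool [-5.6 -7.1  0.5] Mtool [-0.05  0.26  1.08]
```

```bash
python3 -m inch '[{"ax":0,"ay":0,"az":0,"x":0,"y":0,"z":2,"hand":1},{"ax":0,"ay":0,"az":0,"x":0,"y":0,"z":2,"hand":1},{"ax":0,"ay":0,"az":0,"x":0,"y":0,"z":2,"hand":1},{"ax":0,"ay":0,"az":0,"x":0,"y":0,"z":2,"hand":1},{"ax":0,"ay":0,"az":0,"x":0,"y":0,"z":0,"hand":1}]' >/dev/null; python3 chk.py 50 && python3 -m inch '[{"ax":0,"ay":0,"az":0,"x":0,"y":0,"z":1,"hand":1},{"ax":0,"ay":0,"az":0,"x":0,"y":0,"z":1,"hand":1},{"ax":0,"ay":0,"az":0,"x":0,"y":0,"z":0,"hand":1}]' >/dev/null; python3 chk.py 50;  python3 -m inch '[{"ax":0,"ay":0,"az":0,"x":0,"y":0,"z":1,"hand":1},{"ax":0,"ay":0,"az":0,"x":0,"y":0,"z":0,"hand":1}]' >/dev/null; python3 chk.py 50
```

```text
t 20.05 tcp [0.4639 0.1114 0.1111] xbear -11.0 F [-5.6  0.5  7.5] M [ 0.03  1.06 -0.21] op 0.134 q6 0.21
tab mm lo/hi/mean [26.6 26.7 24.2] n 125 F_tool [-5.6 -7.5 -0.5] Mtool [-0.17  0.21  1.04]
t 20.35 tcp [0.4643 0.1132 0.1111] xbear -11.0 F [-6.  -0.1  7.4] M [-0.1   1.06 -0.21] op 0.132 q6 0.22
tab mm lo/hi/mean [28.4 29.  25.9] n 124 F_tool [-5.9 -7.3 -1.2] Mtool [-0.3   0.21  1.02]
t 20.57 tcp [0.4645 0.1142 0.1112] xbear -11.0 F [-5.8 -0.1  6.6] M [-0.09  1.03 -0.22] op 0.132 q6 0.22
tab mm lo/hi/mean [29.6 29.8 27. ] n 123 F_tool [-5.7 -6.6 -1.2] Mtool [-0.28  0.22  0.99]
```

Latch at about 40 mm. I'll go on in 1 mm steps, ending the run if the pull rises.

```bash
cat > fz.py <<'E'
import sys
from h import *
s=get_state();M=R.from_quat(s["tcp_rot"]).as_matrix();f=(M.T@s["contact_force"])[2]
print(round(s["time"],2),np.round(s["eef_pos"],4)[:2],"Fz",round(f,1),"Mx",round((M.T@s["wrist_torque"])[0],2)); sys.exit(f<-9)
E
python3 -m inch '[{"ax":0,"ay":0,"az":0,"x":0,"y":0,"z":1,"hand":1},{"ax":0,"ay":0,"az":0,"x":0,"y":0,"z":0,"hand":1}]' >/dev/null; python3 fz.py && python3 -m inch '[{"ax":0,"ay":0,"az":0,"x":0,"y":0,"z":1,"hand":1},{"ax":0,"ay":0,"az":0,"x":0,"y":0,"z":0,"hand":1}]' >/dev/null && python3 fz.py &&  python3 -m inch '[{"ax":0,"ay":0,"az":0,"x":0,"y":0,"z":1,"hand":1},{"ax":0,"ay":0,"az":0,"x":0,"y":0,"z":0,"hand":1}]' >/dev/null && python3 fz.py &&  python3 -m inch '[{"ax":0,"ay":0,"az":0,"x":0,"y":0,"z":1,"hand":1},{"ax":0,"ay":0,"az":0,"x":0,"y":0,"z":0,"hand":1}]' >/dev/null && python3 fz.py &&  python3 -m inch '[{"ax":0,"ay":0,"az":0,"x":0,"y":0,"z":1,"hand":1},{"ax":0,"ay":0,"az":0,"x":0,"y":0,"z":0,"hand":1}]' >/dev/null && python3 fz.py &&  python3 -m inch '[{"ax":0,"ay":0,"az":0,"x":0,"y":0,"z":1,"hand":1},{"ax":0,"ay":0,"az":0,"x":0,"y":0,"z":0,"hand":1}]' >/dev/null && python3 fz.py; python3 chk.py 50
```

```text
20.78 [0.4647 0.1151] Fz -2.7 Mx -0.32
t 20.78 tcp [0.4647 0.1151 0.1111] xbear -11.0 F [-6.9 -1.4  6.9] M [-0.12  1.09 -0.27] op 0.133 q6 0.22
tab mm lo/hi/mean [30.4 30.6 28.1] n 125 F_tool [-6.5 -6.9 -2.7] Mtool [-0.32  0.27  1.04]False
```

```bash
sed -i 's/sys.exit(f<-9)/sys.exit(int(f<-9))/' fz.py
python3 -m inch '[{"ax":0,"ay":0,"az":0,"x":0,"y":0,"z":1,"hand":1},{"ax":0,"ay":0,"az":0,"x":0,"y":0,"z":0,"hand":1}]' >/dev/null; python3 fz.py && python3 -m inch '[{"ax":0,"ay":0,"az":0,"x":0,"y":0,"z":1,"hand":1},{"ax":0,"ay":0,"az":0,"x":0,"y":0,"z":0,"hand":1}]' >/dev/null && python3 fz.py &&  python3 -m inch '[{"ax":0,"ay":0,"az":0,"x":0,"y":0,"z":1,"hand":1},{"ax":0,"ay":0,"az":0,"x":0,"y":0,"z":0,"hand":1}]' >/dev/null && python3 fz.py &&  python3 -m inch '[{"ax":0,"ay":0,"az":0,"x":0,"y":0,"z":1,"hand":1},{"ax":0,"ay":0,"az":0,"x":0,"y":0,"z":0,"hand":1}]' >/dev/null && python3 fz.py &&  python3 -m inch '[{"ax":0,"ay":0,"az":0,"x":0,"y":0,"z":1,"hand":1},{"ax":0,"ay":0,"az":0,"x":0,"y":0,"z":0,"hand":1}]' >/dev/null && python3 fz.py; python3 chk.py 50
```

```text
21.0 [0.4647 0.1153] Fz -4.7 Mx -0.74
21.17 [0.4647 0.1154] Fz -9.0 Mx -1.35
21.33 [0.4648 0.1154] Fz -12.6 Mx -1.77
t 21.33 tcp [0.4648 0.1154 0.1111] xbear -10.9 F [ -9.  -11.    9.5] M [-1.53  1.42 -0.29] op 0.132 q6 0.23
tab mm lo/hi/mean [30.7 30.8 28.1] n 118 F_tool [ -6.7  -9.4 -12.6] Mtool [-1.77  0.29  1.11]
```

The pull rose to 12.6 N with no motion, so the tab is at its stop. I'll let go, lift and check.

```bash
python3 -m inch '[{"ax":0,"ay":0,"az":0,"x":0,"y":0,"z":-1.5,"hand":1},{"ax":0,"ay":0,"az":0,"x":0,"y":0,"z":0,"hand":0.1},{"ax":0,"ay":0,"az":0,"x":0,"y":0,"z":0,"hand":0.1},{"ax":0,"ay":0,"az":0,"x":0,"y":0,"z":0,"hand":0.1},{"ax":0,"ay":0,"az":0,"x":0,"y":0,"z":0,"hand":0.1}]' >/dev/null; python3 -m inch '[{"ax":0,"ay":0,"az":0,"x":0,"y":-30,"z":0,"hand":0.1},{"ax":0,"ay":0,"az":0,"x":0,"y":-32,"z":0,"hand":0.1},{"ax":0,"ay":0,"az":0,"x":0,"y":-30,"z":0,"hand":0.1},{"ax":0,"ay":0,"az":0,"x":0,"y":0,"z":0,"hand":0.1},{"ax":0,"ay":0,"az":0,"x":0,"y":0,"z":0,"hand":0.1}]'; python3 chk.py 50
python3 - <<'E'
from h import *
s,M=stat();c=cam("wrist")
for a,ce,m in comps(rng(c,*BR),100):
    p=ray(c,*ce,.121);print(a,ce.round(1),p.round(4))
t=cam("top")
for a,ce,m in comps(rng(t,*BR),40): print("top",a,ce.round(1),ray(t,*ce,.121).round(4))
cv2.imwrite("pics/w6.png",c["img"][:,:,::-1])
E
```

```text
time: 22.22
eef_pos: [0.4665, 0.1168, 0.2039]
tcp_rot: [-0.704, 0.065, -0.069, 0.704]
contact_force: [0.4, 1.0, 0.4]
opening: 0.45
t 22.22 tcp [0.4665 0.1168 0.2039] xbear -10.9 F [0.4 1.  0.4] M [0.01 0.02 0.01] op 0.45 q6 0.22
tab mm lo/hi/mean [31.2 31.5 31.6] n 154 F_tool [ 0.2 -0.4  1.1] Mtool [ 0.01 -0.01  0.02]
t 22.27 tcp [0.4652 0.1167 0.2018] xbear -10.9 F [-0.4 -0.5 -1. ] M [-0.01  0.05 -0.01] op 0.452 q6 0.22
940 [254.3 204.8] [0.4654 0.117  0.121 ]
top 11409 [265.6  74.2] [ 0.9341 -0.025   0.121 ]
top 52 [298.2 252.4] [ 0.49   -0.1022  0.121 ]
```

View pics/w6.png

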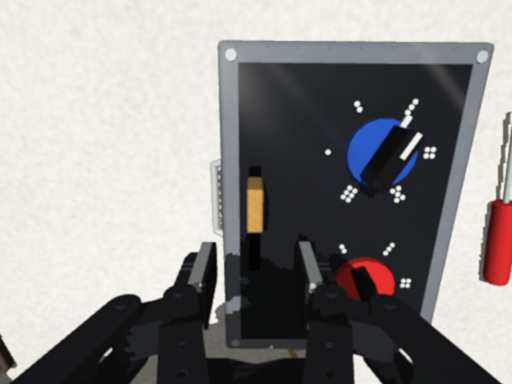

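The tab is at the far end of its slot (254,205). The blue pointer is at mark 3 (405,120), and the jaws are clear. Last I'll check the bystanders and hand in.

```bash
python3 - <<'E'
from h import *
from plant import sign_off
c=cam("side");red=rng(c,(0,170,60),(6,255,255))|rng(c,(174,170,60),(180,255,255))
for n,m in(("brass",rng(c,*BR)),("red",red)):
    for a,ce,_ in comps(m,30): print(n,a,ce.round(1))
stat();print(sign_off())
E
```

```text
brass 2619 [244.2  95.7]
brass 48 [173.  172.3]
brass 125 [185.  208.5]
brass 1134 [496.3 278. ]
brass 123 [266.8 297.4]
red 241 [300.3 210.9]
red 147 [237.6 223.7]
t 22.42 tcp [0.4638 0.1166 0.1995] xbear -10.9 F [ 0.8  0.  -0.3] M [-0.02 -0.05 -0.06] op 0.449 q6 0.22
the job is handed in; nothing more can be done
None
```

I unlocked the box in the order asked and handed the job in after 22.4 s, with the gripper open and clear above the box.

- **Blue dial:** I turned it clockwise in small steps until the tab jumped by about 10 mm. The dial stopped near mark 3, at about 2.07 rad.
- **Red dial:** I turned it anticlockwise until the tab jumped again, by about 8 mm. The dial stopped at about 4.33 rad, within the allowed band around mark 5.
- **Latch:** I drew the tab towards the blue side until it stopped dead. Over the last 2–3 mm of commanded pull it no longer moved, and the force rose to 12.6 N. I eased off, let go and lifted away.

**Last checks:**
- The tab stayed where it was left after I let go.
- Measured travel adds up to about 43 mm against the nominal 45 mm. I put the 2 mm gap down to camera scale, because the tab had clearly hit something solid; I did not confirm it separately.
- In the side camera the screwdriver and buckle are within a pixel of where they started. A small patch I took to be the bottle moved 3 pixels from its first sighting, which I did not look into. The arm never went near it.
- The highest contact force I read was about 13 N per axis, while pulling against the stop.
- The fixed cameras and the wrist camera disagreed by about 6 mm on the blue dial's position. I trusted the wrist camera, and the low forces while turning bore that out.

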